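# Check a chassis corner with an engineer's square

## Task

Check whether the side panel of the aluminium chassis stands square: pick up the engineer's square, set it upright on the chassis plate with the blade towards the panel, and push it into the inside corner until the stock lies flat on the plate and the blade's back lies flush against the panel. Finish while still gripping the square and pressing it steadily both down on the plate and against the panel, with roughly 10 N each way and without ramming it; do not let go. Leave the other things on the bench where they are.

Things in the scene. Friction and masses are not known exactly. Their poses are not given: they have to be found in the camera images.
- square: Engineer's square, steel, about 200 g, standing on its stock. Stock: dark bar 100 mm long (x), 18 wide (y), 22 high. Blade: bright strip 4 mm thick (mid-width), x = +30 to +50 mm, rising to 78 mm. Origin: centre of the stock's underside; z up. Stock end and blade's back lie in one plane at x = +50 mm: this face goes against the panel, the underside on the plate.
- square_corner (a point): outer corner of the square: the point on the stock's underside, mid-width, at the blade end (x = +50 mm, y = 0, z = 0 of the square); axes as the square's
- square_grip (a point): good place to grip the stock across its 18 mm width from above: 20 mm behind the stock's centre (70 mm from the blade's back), 14 mm above the underside; axes as the square's
- chassis: Bare aluminium chassis, fixed. Plate 6 mm thick, 124 wide (y), x -85 to +95 mm; upright panel 6 thick, 124 wide, 80 high above the plate, inner face at x = +69 mm facing -x. Brass standoffs 7 mm across, 10 high on the plate at x = -72 and +40, y = +-52 mm; the rest of the plate before the panel is clear. Origin on the bench; x points to the panel, z up.
- chassis_plate: the base plate of the chassis; same origin and axes as the chassis; its top is 6 mm above the bench; smooth, the square slides on it with friction of about 0.15
- chassis_panel: the upright side panel of the chassis, rigid and just as smooth; same origin and axes as the chassis
- chassis_corner (a point): middle of the inside corner line, where the panel's inner face meets the top of the plate (x = +69, y = 0, z = 6 mm of the chassis); x into the panel, y along the corner, z up. The square may go anywhere within 45 mm of it along the corner.
- heatsink: small finned heatsink, loose, 30x40x22 mm; bystander; origin under its centre
- relay_spare: grey relay, loose, 36x28x38 mm; bystander; origin under its centre
- cap_big: round capacitor, loose, 25 mm across, 40 mm high; bystander; origin under its centre
- battery_9v: block battery, loose, 18x26x46 mm; bystander; origin under its centre
- solder_spool: small wire spool, loose, 50 mm across, 34 mm high; bystander; origin under its centre
- knob_loose: black control knob, loose, 36 mm across, 27 mm high; bystander; origin under its centre

How it is judged:
By the outcome, as a careful person would: the job done as asked, in the order asked, and still so for the second after the job is handed in, while the arm keeps its last pose, push and grip.
It also fails if it takes over 48 s, if anything falls off the work surface, if the arm or the gripper's body presses on something with over 40 N, if the wrist force passes 120 N, or if a joint passes its speed limit or range.

## Robot

A 6-joint arm with a two-finger parallel gripper is mounted at the origin on a cart in front of the work surface, level with it; the furniture and walls round the work are solid. World frame = base frame: x ahead of the robot, y to its left, z up, the work surface at z = 0. Lengths are in m, angles in rad, forces in N, time in s.
With the tool pointing down it reaches from about 0.375 to 0.9 m from the base axis. Payload 3.1 kg.
Tool frame: the origin (TCP) lies on the centre line of the jaws, within the pads' length; the fingertips stand 14 mm ahead of it and the grasp point (between the pads) lies 5 mm behind it; z points along the fingers, y is the line along which they close (so a half turn about z gives the same grasp; the last joint's range is limited). The gripper opens to 87 mm and grips with 3 to 60 N. Pads are 19 mm wide; open, the fingers measure 117 mm over their backs; the gripper's body (75 mm by 190 mm) begins 51 mm behind the grasp point.
Start: joints at [0.929, 0.527, 1.433, -0, 1.181, -0.178], TCP at [0.279, 0.559, 0.237] pointing down, gripper open.
Joint ranges: [-3.08, 3.08], [-0.75, 2.2], [0.22, 2.44], [-1.43, 4.57], [0, 2.65], [-2.85, 2.85]. Speed limits (rad/s): [2.79, 2.79, 3.14, 3.14, 3.14, 3.14].

## Interface

Orientations are given as a unit quaternion [x, y, z, w].
In Python, from rig import robot gives the robot as it stands.
- The arm moves only by the tool move_arm, never from a script. Its argument "commands" is a list of rows, each an object with "hand": the finger opening in cm, from 0 to 8.7; "travel": the shift along the tool's x, y, z in cm, a list of three; "twist": the turn, a rotation vector about the tool's x, y, z in degrees, a list of three. In form: [{"hand": hand, "travel": [dx, dy, dz], "twist": [wx, wy, wz]}, ...]. A call has 1 to 5 rows; each row shifts and turns the commanded pose from where the row before left it, along the tool's axes as they then stand; what a row does not reach is not made up. A row lasts 1/12 s, in which the tool goes at most 41.7 mm and 7.16 degrees, less where a joint would pass 70% of its speed; a pose out of reach is approached as far as the arm can. A call is refused whole if a number of a shift passes 4.17 or a number of a turn 7.16, either way. A call with a gripper value outside its range is refused whole. The fingers move at their own pace and stop on an object; "force" is the grip in N (left out, the last holds). Time passes only in rows, so rows that do not move let the fingers close. It gives the time, the measured TCP pose, the force, the opening and the grip force at its end, in the units of the state.
- robot.get_obs(): the state, without advancing time (a new reading comes with each control period).
- robot.camera(name): name is "scene" or "top"; returns a dict with "frame" (480x640x3 uint8, red, green, blue), "fov_y" (degrees; the focal length in pixels is half the picture's height over the tangent of half this angle, whatever the lens; pixels are square), "cx", "cy" (the principal point, pixels), "k1" (the pictures are not rectified: a ray, as slopes to the right and down, at radius r is drawn at 1 + k1 r^2 times it, then the intrinsics apply), "extrinsics" (4x4, takes a point from camera to world coordinates). Camera axes: x right, y down, z forward; pixel columns grow to the right and rows downward; lengths in m; the calibration is good to about 2 mm. A picture is of the moment at which its call begins. There is no depth.
- robot.hand_in(): hands the job in; it is judged then, once.
The state is a dict: "time": time; "q": joint angles; "joint_velocities": joint speeds; "joint_torque": joint torques, N m; "position": TCP position; "tool_rot": TCP orientation; "ft_force": force on the tool from outside, world axes, zero at the start; "moment": the same for the moment, N m; "grip_width": finger opening in m; "grip_force": force on a finger pad.
Only numpy, scipy, OpenCV 4.12 (cv2) and the standard library are available. Lean on these libraries where they do the work, as an engineer would, in place of code of your own. Each camera call takes 0.05 s, during which the arm holds its last target. There are 200 camera calls.

## Working session

There is one attempt and no reset: what is moved stays moved. The work goes in short steps, Python scripts to look and compute and a tool call to move; the robot and the scene stay as the last step left them, time stands still between calls to the robot, and variables do not carry over. Pictures are saved under pics/ and viewed, at most 10 in all, crops included, and the job is handed in when it is done.

Besides the shell and the picture viewer there is one more tool, called after "Call:" in YAML: its name, and indented under it one key for each argument. move_arm: Moves the arm, as the interface text tells. Its arguments: {"type":"object","properties":{"commands":{"type":"array"},"force":{"type":"number"}},"required":["commands"]}

```bash
mkdir -p pics; python3 - <<'E'
from rig import robot
import cv2,numpy as np,pickle
d={}
for n in("scene","top"):
    c=robot.camera(n);d[n]=c
    cv2.imwrite(f"pics/{n}0.png",c["frame"][:,:,::-1])
    print(n,c["fov_y"],c["cx"],c["cy"],c["k1"],np.round(c["extrinsics"],3).tolist())
pickle.dump(d,open("d0.pkl","wb"))
print(robot.get_obs())
E
```

```text
scene 46.7940405904716 317.65390262628546 249.1820974049791 0.044060561355784796 [[0.676, -0.316, 0.665, -0.471], [-0.737, -0.293, 0.61, -0.789], [0.002, -0.902, -0.431, 0.696], [0.0, 0.0, 0.0, 1.0]]
top 55.84767787905573 321.49993539130134 247.18590662570125 -0.10720171066268723 [[0.094, -0.974, 0.207, 0.238], [-0.996, -0.091, 0.02, 0.099], [-0.001, -0.208, -0.978, 1.405], [0.0, 0.0, 0.0, 1.0]]
{'time': 0.1, 'q': array([ 9.29487110e-01,  5.28404861e-01,  1.43376614e+00,  2.61577283e-06,
        1.18137417e+00, -1.78475442e-01]), 'joint_velocities': array([ 0.00102766, -0.00359014, -0.00159074, -0.00124974, -0.00038456,
        0.00063643]), 'joint_torque': array([ 2.59441840e-04, -4.40982842e+01, -1.77152646e+01,  6.36080280e-02,
        5.33495634e-02, -3.53501889e-05]), 'position': array([0.27863467, 0.55875824, 0.23565255]), 'tool_rot': array([ 2.29357245e-01,  9.73341821e-01, -8.94903116e-04, -3.90156983e-04]), 'ft_force': array([0.16320141, 0.51859337, 0.62982858]), 'moment': array([-0.03230984, -0.02778331, -0.07564081]), 'grip_force': 0.0, 'grip_width': 0.087070351216558}
```

View pics/scene0.png

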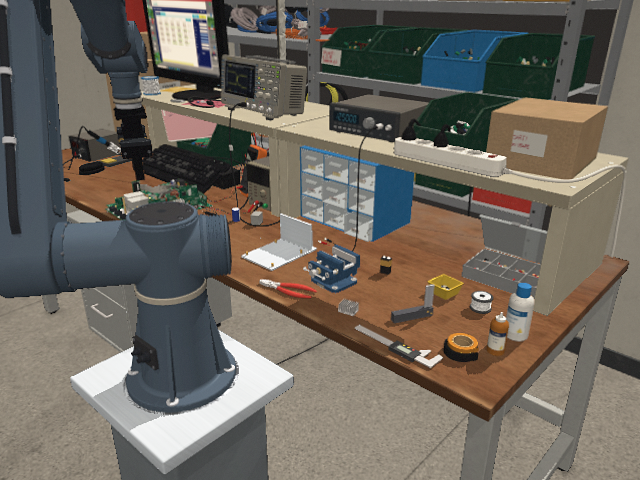

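View pics/top0.png

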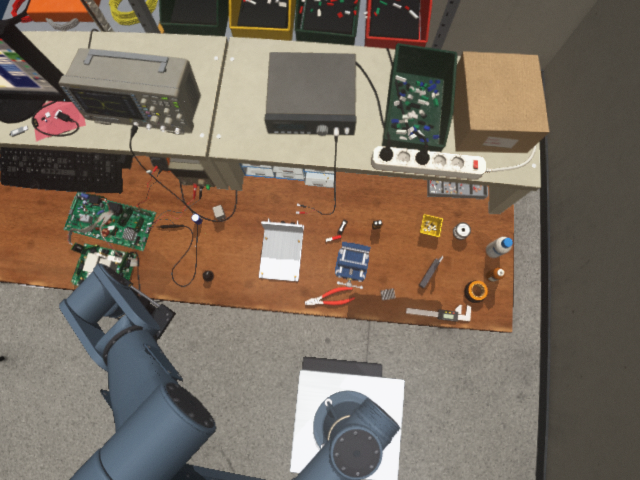

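The chassis (white plate, panel on its far side) is at top ≈(282,250), scene ≈(283,245). The square is at top ≈(430,272), scene ≈(415,308). Next I'll enlarge crops.

```bash
cat > h.py <<'E'
import numpy as np,cv2
def ray(c,u,v):
    f=240/np.tan(np.radians(c["fov_y"]/2))
    xd=np.array([(u-c["cx"])/f,(v-c["cy"])/f]);x=xd.copy()
    for _ in range(20): x=xd/(1+c["k1"]*(x@x))
    E=np.array(c["extrinsics"]);d=E[:3,:3]@np.array([x[0],x[1],1]);return E[:3,3],d
def onz(c,u,v,z):
    o,d=ray(c,u,v);return o+d*(z-o[2])/d[2]
def proj(c,p):
    E=np.array(c["extrinsics"]);f=240/np.tan(np.radians(c["fov_y"]/2))
    q=E[:3,:3].T@(np.array(p)-E[:3,3]);x=q[:2]/q[2];x=x*(1+c["k1"]*(x@x));return x*f+[c["cx"],c["cy"]]
def tri(c1,p1,c2,p2):
    A=np.zeros((3,3));b=np.zeros(3)
    for c,p in((c1,p1),(c2,p2)):
        o,d=ray(c,*p);d/=np.linalg.norm(d);M=np.eye(3)-np.outer(d,d);A+=M;b+=M@o
    return np.linalg.solve(A,b)
E
python3 - <<'E'
import pickle,cv2,numpy as np
d=pickle.load(open("d0.pkl","rb"))
def crop(n,x,y,w,h,s): return cv2.resize(d[n]["frame"][y:y+h,x:x+w,::-1],None,fx=s,fy=s,interpolation=cv2.INTER_CUBIC)
a=crop("scene",235,205,100,75,4);b=crop("scene",375,270,100,75,4)
c=crop("top",245,210,100,75,4);e=crop("top",385,235,100,75,4)
cv2.imwrite("pics/crops.png",np.vstack([np.hstack([a,b]),np.hstack([c,e])]))
E
```

```text
(no output)
```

View pics/crops.png

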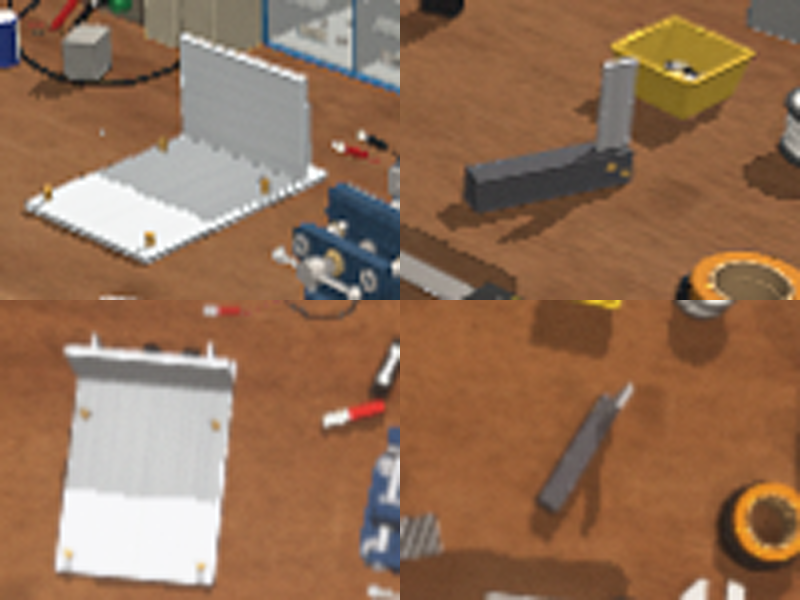

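The crops show four brass standoffs on the chassis plate, with the panel on the far side. The square's blade end points to the upper right: top ≈(442,256), scene ≈(433,285). Its rear end is at top ≈(422,286), scene ≈(394,314).

```bash
python3 - <<'E'
import pickle,cv2,numpy as np
from h import *
d=pickle.load(open("d0.pkl","rb"));S,T=d["scene"],d["top"]
def blobs(c,box):
    x,y,w,h=box;im=cv2.resize(c["frame"][y:y+h,x:x+w],None,fx=4,fy=4,interpolation=cv2.INTER_CUBIC)
    hs=cv2.cvtColor(im,cv2.COLOR_RGB2HSV)
    return im,hs
# standoffs: guess pixels then saturation-weighted centroid
G={"mn":((243+3.75,252.5),(262.25,273.75)),"mr":((272.5,264.5),(295.25,277)),"fl":((275.75,240.5),(266.5,238.25)),"fr":((301.25,251),(299,241.25))}
P={}
for k,g in G.items():
    px=[]
    for c,(u,v) in zip((S,T),g):
        u0,v0=int(u)-4,int(v)-4;f=c["frame"][v0:v0+9,u0:u0+9].astype(float)
        w=np.clip(f[...,0]-f[...,2]-25,0,None)
        hs=f.max(2)
        yy,xx=np.mgrid[0:9,0:9];w*=np.hypot(xx-4,yy-4)<3.6
        px.append((u0+(w*xx).sum()/w.sum(),v0+(w*yy).sum()/w.sum()))
    P[k]=tri(S,px[0],T,px[1])
    print(k,np.round(px,1).tolist(),P[k].round(4),"z.012:",onz(S,*px[0],.012)[:2].round(4),onz(T,*px[1],.012)[:2].round(4))
ax=((P["fl"]+P["fr"])-(P["mn"]+P["mr"]))/2;print("yaw",np.degrees(np.arctan2(ax[1],ax[0])),np.linalg.norm(ax))
ay=((P["fl"]+P["mn"])-(P["fr"]+P["mr"]))/2;print("yaw by y",np.degrees(np.arctan2(-ay[0],ay[1])),np.linalg.norm(ay), sum(P.values())/4)
# square stock: top view dark mask
x,y,w,h=405,245,45,50
im=cv2.resize(T["frame"][y:y+h,x:x+w],None,fx=8,fy=8,interpolation=cv2.INTER_CUBIC);hs=cv2.cvtColor(im,cv2.COLOR_RGB2HSV)
m=((hs[...,1]<70)&(hs[...,2]<150)).astype(np.uint8)
cs=max(cv2.findContours(m,0,1)[0],key=cv2.contourArea);r=cv2.minAreaRect(cs);b=cv2.boxPoints(r)/8-.44+[x,y]
print("rect",b.round(1).tolist())
for p in b: print(onz(T,*p,.022).round(4),onz(T,*p,0).round(4))
print("blade tip",tri(S,(433.5,285.3),T,(442.3,256.2)),"rear top",tri(S,(393.6,313.7),T,(422.3,285.7)))
A=[im,cv2.cvtColor(m*255,cv2.COLOR_GRAY2RGB)]
x,y,w,h=385,275,60,55
im=cv2.resize(S["frame"][y:y+h,x:x+w],None,fx=8,fy=8,interpolation=cv2.INTER_CUBIC)[:400]
hs=cv2.cvtColor(im,cv2.COLOR_RGB2HSV)
cv2.imwrite("pics/sq.png",np.hstack([A[0],im[:, :440]])[:,:,::-1])
E
```

```text
mn [[245.7, 251.3], [261.6, 272.9]] [0.4298 0.3065 0.0184] z.012: [0.4362 0.3186] [0.4329 0.3057]
mr [[272.0, 264.0], [294.7, 276.2]] [0.4312 0.2027 0.0138] z.012: [0.4323 0.2061] [0.4326 0.2018]
fl [[274.6, 239.2], [265.2, 237.8]] [0.5424 0.3084 0.0176] z.012: [0.5487 0.3189] [0.5455 0.3077]
fr [[300.6, 250.9], [299.4, 240.9]] [0.5426 0.2008 0.0146] z.012: [0.5436 0.2061] [0.5455 0.1989]
yaw -0.003988851354205944 0.11195720887061704
yaw by y 0.4351607193657466 0.10580896450585374 [0.48649378 0.2545916  0.01611508]
rect [[418.7, 284.8], [437.1, 254.2], [442.2, 257.3], [423.9, 287.9]]
[ 0.4397 -0.1823  0.022 ] [ 0.4429 -0.1868  0.    ]
[ 0.5411 -0.2352  0.022 ] [ 0.5459 -0.2406  0.    ]
[ 0.5328 -0.2519  0.022 ] [ 0.5375 -0.2575  0.    ]
[ 0.4316 -0.1987  0.022 ] [ 0.4346 -0.2035  0.    ]
blade tip [ 0.52361227 -0.23700213  0.07746166] rear top [ 0.43695687 -0.19245224  0.02253021]
```

View pics/sq.png

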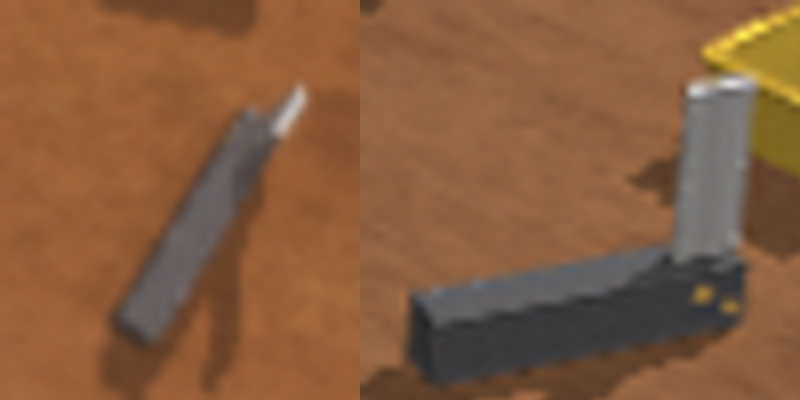

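Both views agree: the square is centred near (0.480, −0.214) with its blade at yaw ≈ −27°. The chassis yaw is ≈ 0°, with its origin at about (0.50, 0.255). I'll move above the grip point.

Call:
move_arm:
  commands:
    - {"hand":8.7,"travel":[-2.5,-3.0,0],"twist":[0,0,0.7]}
    - {"hand":8.7,"travel":[-2.5,-3.0,0],"twist":[0,0,0]}
    - {"hand":8.7,"travel":[-2.5,-3.0,0],"twist":[0,0,0]}
    - {"hand":8.7,"travel":[-2.5,-3.0,0],"twist":[0,0,0]}
    - {"hand":8.7,"travel":[-2.5,-3.0,0],"twist":[0,0,0]}

```text
time: 0.52
position: [0.3217, 0.367, 0.2362]
tool_rot: [0.235, 0.972, -0.0, -0.0]
ft_force: [0.8, -0.8, -0.1]
grip_width: 0.087
grip_force: 0.0
```

Call:
move_arm:
  commands:
    - {"hand":8.7,"travel":[-2.5,-3.0,0],"twist":[0,0,0]}
    - {"hand":8.7,"travel":[-2.5,-3.0,0],"twist":[0,0,0]}
    - {"hand":8.7,"travel":[-2.5,-3.0,0],"twist":[0,0,0]}
    - {"hand":8.7,"travel":[-2.5,-3.0,0],"twist":[0,0,0]}
    - {"hand":8.7,"travel":[-2.5,-3.0,0],"twist":[0,0,0]}

```text
time: 0.93
position: [0.3643, 0.1765, 0.2365]
tool_rot: [0.235, 0.972, -0.0, -0.0]
ft_force: [1.3, -0.5, -0.2]
grip_width: 0.0871
grip_force: 0.0
```

Call:
move_arm:
  commands:
    - {"hand":8.7,"travel":[-2.5,-3.0,0],"twist":[0,0,0]}
    - {"hand":8.7,"travel":[-2.5,-3.0,0],"twist":[0,0,0]}
    - {"hand":8.7,"travel":[-2.5,-3.0,0],"twist":[0,0,0]}
    - {"hand":8.7,"travel":[-2.5,-3.0,0],"twist":[0,0,0]}
    - {"hand":8.7,"travel":[-2.5,-3.0,0],"twist":[0,0,0]}

```text
time: 1.35
position: [0.4069, -0.0142, 0.2365]
tool_rot: [0.235, 0.972, 0.0, -0.0]
ft_force: [1.2, 0.4, -0.6]
grip_width: 0.087
grip_force: 0.0
```

Call:
move_arm:
  commands:
    - {"hand":8.7,"travel":[-2.5,-3.0,0],"twist":[0,0,0]}
    - {"hand":8.7,"travel":[-2.5,-3.0,0],"twist":[0,0,0]}
    - {"hand":8.7,"travel":[-2.5,-3.0,0],"twist":[0,0,0]}
    - {"hand":8.7,"travel":[-2.5,-3.0,0],"twist":[0,0,0]}
    - {"hand":8.7,"travel":[0,0,0],"twist":[0,0,0]}

```text
time: 1.77
position: [0.4443, -0.1724, 0.2369]
tool_rot: [0.238, 0.971, -0.002, 0.003]
ft_force: [0.2, 0.0, 0.2]
grip_width: 0.0868
grip_force: 0.0
```

Call:
move_arm:
  commands:
    - {"hand":8.7,"travel":[-1.0,-0.7,0],"twist":[0,0,0]}
    - {"hand":8.7,"travel":[-1.0,-0.7,2],"twist":[0,0,0]}
    - {"hand":8.7,"travel":[-1.1,-0.6,3],"twist":[0,0,0]}
    - {"hand":6,"travel":[0,0,3],"twist":[0,0,0]}
    - {"hand":6,"travel":[0,0,2],"twist":[0,0,0]}

```text
time: 2.18
position: [0.4591, -0.196, 0.1344]
tool_rot: [0.235, 0.972, 0.001, -0.001]
ft_force: [-0.7, 0.2, 0.1]
grip_width: 0.08
grip_force: 0.0
```

Call:
move_arm:
  commands:
    - {"hand":6,"travel":[0,0,0],"twist":[0,0,0]}
    - {"hand":6,"travel":[0,0,0],"twist":[0,0,0]}

```text
time: 2.35
position: [0.4589, -0.1956, 0.1357]
tool_rot: [0.235, 0.972, 0.001, -0.002]
ft_force: [1.0, 0.2, 0.2]
grip_width: 0.0678
grip_force: 0.0
```

```bash
python3 - <<'E'
from rig import robot
import cv2,numpy as np,pickle
from h import *
S=robot.camera("scene");T=robot.camera("top");o=robot.get_obs();print(o["position"],o["tool_rot"],o["ft_force"])
tx=np.array([np.cos(np.radians(-27.2)),np.sin(np.radians(-27.2)),0])
tip=o["position"]-[0,0,.014];out=[]
for c,x,y in((S,375,270),(T,385,235)):
    im=cv2.resize(c["frame"][y-20:y+80,x:x+100,::-1],None,fx=4,fy=4,interpolation=cv2.INTER_CUBIC)
    for p in(tip,[.4624,-.2045,.022]): 
        u=(proj(c,p)-[x,y-20]+.5)*4;cv2.circle(im,tuple(int(a) for a in u),3,(0,255,0),-1)
    out.append(im)
cv2.imwrite("pics/g.png",np.hstack(out))
E
```

```text
[ 0.46033302 -0.19666996  0.13754441] [ 2.34798969e-01  9.72043585e-01 -3.07017411e-04  7.87352121e-04] [-0.23463348  0.39769905 -0.19772025]
```

View pics/g.png

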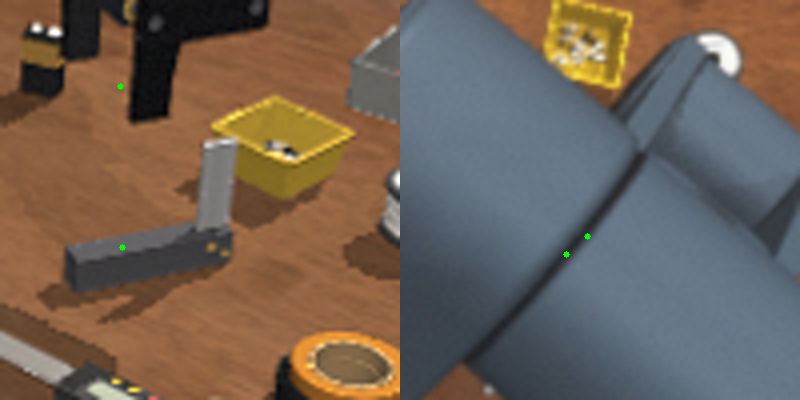

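The scene view shows both fingers straddling the stock line, and the grip point lies on the stock's top at crop (123,247). I'll go down.

Call:
move_arm:
  commands:
    - {"hand":6,"travel":[-0.6,-0.6,0],"twist":[0,0,0]}
    - {"hand":6,"travel":[0,0,2.5],"twist":[0,0,0]}
    - {"hand":6,"travel":[0,0,2.5],"twist":[0,0,0]}
    - {"hand":6,"travel":[0,0,2.5],"twist":[0,0,0]}
    - {"hand":6,"travel":[0,0,2.5],"twist":[0,0,0]}

```text
time: 2.87
position: [0.464, -0.2064, 0.0373]
tool_rot: [0.235, 0.972, -0.001, 0.002]
ft_force: [0.3, 0.1, -0.6]
grip_width: 0.0597
grip_force: 0.0
```

Call:
move_arm:
  commands:
    - {"hand":6,"travel":[0,0,0],"twist":[0,0,0]}
    - {"hand":6,"travel":[0,0,0],"twist":[0,0,0]}
    - {"hand":6,"travel":[0,0,0],"twist":[0,0,0]}

```text
time: 3.12
position: [0.4633, -0.2058, 0.038]
tool_rot: [0.235, 0.972, -0.001, 0.001]
ft_force: [0.1, 0.5, 0.7]
grip_width: 0.0601
grip_force: 0.0
```

```bash
python3 - <<'E'
from rig import robot
import numpy as np,cv2
P=[]
for _ in range(6):
    c=robot.camera("scene");o=robot.get_obs();P.append(np.r_[o["position"],o["tool_rot"]])
print(np.mean(P,0).round(4),np.std(P,0).round(4),o["ft_force"])
cv2.imwrite("pics/g2.png",cv2.resize(c["frame"][245:345,365:465,::-1],None,fx=5,fy=5,interpolation=cv2.INTER_CUBIC))
E
```

```text
[ 4.632e-01 -2.055e-01  3.810e-02  2.352e-01  9.719e-01 -7.000e-04
  1.500e-03] [0.0003 0.0002 0.0003 0.     0.     0.0001 0.0003] [-0.01364875  0.32581375 -0.48037412]
```

View pics/g2.png

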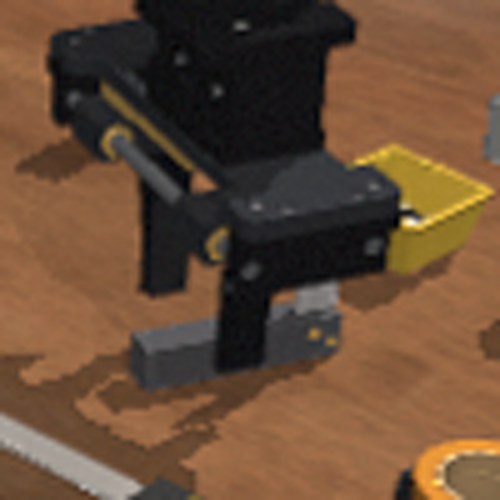

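Call:
move_arm:
  commands:
    - {"hand":6,"travel":[0,0,1.0],"twist":[0,0,0]}
    - {"hand":6,"travel":[0,0,1.0],"twist":[0,0,0]}
    - {"hand":3,"travel":[0,0,0],"twist":[0,0,0]}
    - {"hand":3,"travel":[0,0,0],"twist":[0,0,0]}
    - {"hand":3,"travel":[0,0,0],"twist":[0,0,0]}
  force: 10

```text
time: 3.83
position: [0.4619, -0.2046, 0.016]
tool_rot: [0.235, 0.972, 0.0, -0.001]
ft_force: [0.9, 0.3, -0.4]
grip_width: 0.0475
grip_force: 0.0
```

Call:
move_arm:
  commands:
    - {"hand":2.2,"travel":[0,0,0],"twist":[0,0,0]}
    - {"hand":1.8,"travel":[0,0,0],"twist":[0,0,0]}
    - {"hand":1,"travel":[0,0,0],"twist":[0,0,0]}
    - {"hand":1,"travel":[0,0,0],"twist":[0,0,0]}
    - {"hand":1,"travel":[0,0,0],"twist":[0,0,0]}
  force: 10

```text
time: 4.25
position: [0.4623, -0.2049, 0.0167]
tool_rot: [0.235, 0.972, -0.0, 0.0]
ft_force: [1.0, -0.0, 0.8]
grip_width: 0.0181
grip_force: 10.0
```

Call:
move_arm:
  commands:
    - {"hand":1,"travel":[0,0,0],"twist":[0,0,0]}
    - {"hand":1,"travel":[0,0,0],"twist":[0,0,0]}
    - {"hand":1,"travel":[0,0,0],"twist":[0,0,0]}
    - {"hand":1,"travel":[0,0,0],"twist":[0,0,0]}
  force: 45

```text
time: 4.58
position: [0.4623, -0.2049, 0.0167]
tool_rot: [0.235, 0.972, -0.0, 0.0]
ft_force: [0.7, 0.5, 1.5]
grip_width: 0.0174
grip_force: 45.0
```

Call:
move_arm:
  commands:
    - {"hand":1,"travel":[0,0,-1.5],"twist":[0,0,0]}
    - {"hand":1,"travel":[0,0,-3],"twist":[0,0,0]}
    - {"hand":1,"travel":[0,0,-3],"twist":[0,0,0]}
    - {"hand":1,"travel":[0,0,-3],"twist":[0,0,0]}
    - {"hand":1,"travel":[0,0,-3],"twist":[0,0,0]}

```text
time: 5.0
position: [0.4613, -0.2042, 0.1522]
tool_rot: [0.235, 0.972, 0.0, -0.001]
ft_force: [-0.1, -0.4, -2.7]
grip_width: 0.0175
grip_force: 45.0
```

Call:
move_arm:
  commands:
    - {"hand":1,"travel":[0,0,0],"twist":[0,0,-5.4]}
    - {"hand":1,"travel":[0,0,0],"twist":[0,0,-5.4]}
    - {"hand":1,"travel":[0,0,0],"twist":[0,0,-5.4]}
    - {"hand":1,"travel":[0,0,0],"twist":[0,0,-5.4]}
    - {"hand":1,"travel":[0,0,0],"twist":[0,0,-5.6]}

```text
time: 5.42
position: [0.4615, -0.2043, 0.1511]
tool_rot: [-0.002, 1.0, 0.0, -0.001]
ft_force: [-0.3, 0.3, -2.6]
grip_width: 0.0177
grip_force: 45.0
```

Call:
move_arm:
  commands:
    - {"hand":1,"travel":[-0.2,2,0],"twist":[0,0,0]}
    - {"hand":1,"travel":[-0.2,3,0],"twist":[0,0,0]}
    - {"hand":1,"travel":[-0.2,3,0],"twist":[0,0,0]}
    - {"hand":1,"travel":[-0.2,3,0],"twist":[0,0,0]}
    - {"hand":1,"travel":[-0.2,3,0],"twist":[0,0,0]}

```text
time: 5.83
position: [0.4713, -0.0634, 0.151]
tool_rot: [0.001, 1.0, 0.0, -0.001]
ft_force: [0.4, 0.5, -2.8]
grip_width: 0.0175
grip_force: 45.0
```

Call:
move_arm:
  commands:
    - {"hand":1,"travel":[-0.2,3,0],"twist":[0,0,0]}
    - {"hand":1,"travel":[-0.2,3,0],"twist":[0,0,0]}
    - {"hand":1,"travel":[-0.2,3,0],"twist":[0,0,0]}
    - {"hand":1,"travel":[-0.2,3,0],"twist":[0,0,0]}
    - {"hand":1,"travel":[-0.2,3,0],"twist":[0,0,0]}

```text
time: 6.25
position: [0.4813, 0.0867, 0.151]
tool_rot: [0.0, 1.0, 0.0, -0.001]
ft_force: [0.4, -0.5, -2.1]
grip_width: 0.0178
grip_force: 45.0
```

Call:
move_arm:
  commands:
    - {"hand":1,"travel":[0,3,0],"twist":[0,0,0]}
    - {"hand":1,"travel":[0,3,0],"twist":[0,0,0]}
    - {"hand":1,"travel":[0,3,0],"twist":[0,0,0]}
    - {"hand":1,"travel":[0,3,0],"twist":[0,0,0]}
    - {"hand":1,"travel":[0,0,0],"twist":[0,0,0]}

```text
time: 6.67
position: [0.4815, 0.2097, 0.1511]
tool_rot: [-0.002, 1.0, 0.001, -0.0]
ft_force: [0.3, -0.6, -2.6]
grip_width: 0.0174
grip_force: 45.0
```

```bash
python3 - <<'E'
from rig import robot
import numpy as np,cv2
P=[]
for _ in range(6):
    c=robot.camera("scene");o=robot.get_obs();P.append(np.r_[o["position"],o["tool_rot"]]);
m=np.mean(P,0);print(m.round(4),2*np.degrees(np.arctan2(m[4],m[3])),o["ft_force"],o["moment"])
t=robot.camera("top")
a=cv2.resize(c["frame"][190:290,235:335,::-1],None,fx=4,fy=4,interpolation=cv2.INTER_CUBIC)
b=cv2.resize(t["frame"][200:300,235:335,::-1],None,fx=4,fy=4,interpolation=cv2.INTER_CUBIC)
cv2.imwrite("pics/a1.png",np.hstack([a,b]))
E
```

```text
[ 4.816e-01  2.052e-01  1.511e-01 -4.000e-04  1.000e+00 -3.000e-04
 -7.000e-04] 180.0450727462548 [ 0.32742315 -1.02892344 -3.19721866] [ 0.0259623   0.03494338 -0.0288131 ]
```

View pics/a1.png

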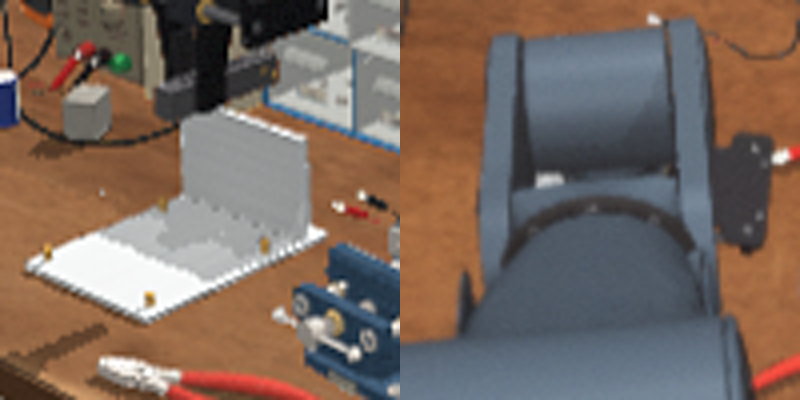

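The scene view shows the square held level with its blade end towards the panel, about 5 cm short in y. Before setting it down, I'll refine the chassis yaw from plate edges.

```bash
python3 - <<'E'
import pickle,cv2,numpy as np
from h import *
d=pickle.load(open("d0.pkl","rb"));k=6
for n,(x,y,w,h) in(("top",(250,212,65,80)),("scene",(236,205,90,70))):
    c=d[n];im=cv2.resize(c["frame"][y:y+h,x:x+w],None,fx=k,fy=k,interpolation=cv2.INTER_CUBIC);hs=cv2.cvtColor(im,cv2.COLOR_RGB2HSV)
    m=((hs[...,1]<60)&(hs[...,2]>120)).astype(np.uint8);m=cv2.morphologyEx(m,cv2.MORPH_OPEN,np.ones((13,13)))
    cs=max(cv2.findContours(m,0,1)[0],key=cv2.contourArea)[:,0].astype(float)
    ap=cv2.approxPolyDP(cs.astype(np.float32),9,True)[:,0]
    print(n)
    for i in range(len(ap)):
        a,b=ap[i],ap[(i+1)%len(ap)];L=np.linalg.norm(b-a)
        if L<90: continue
        t=(b-a)/L;s=(cs-a)@t;e=np.abs((cs-a)@np.array([-t[1],t[0]]))
        q=cs[(s>.12*L)&(s<.88*L)&(e<8)].astype(np.float32)
        vx,vy,x0,y0=cv2.fitLine(q,cv2.DIST_HUBER,0,.01,.01).ravel()
        out=[]
        for z in(.006,.086):
            W=[onz(c,*(((np.array([x0,y0])+f*np.array([vx,vy])+.5)/k-.5)+[x,y]),z) for f in(-L/2,L/2)]
            g=W[1]-W[0];out.append((round(float(np.degrees(np.arctan2(g[1],g[0]))),2),((W[0]+W[1])/2)[:2].round(4).tolist()))
        print((a/k+[x,y]).round(1),(b/k+[x,y]).round(1),out)
E
```

```text
top
[263.2 239.3] [259.  277.7] [(-0.26, [0.4818, 0.316]), (-0.26, [0.4678, 0.3036])]
[259.  277.7] [297.8 281.2] [(-89.96, [0.4182, 0.2538]), (-89.96, [0.4078, 0.2449])]
[297.8 281.2] [302.8 231.8] [(0.5, [0.4905, 0.1909]), (0.5, [0.476, 0.1857])]
[302.8 231.8] [264.5 228.8] [(-89.9, [0.578, 0.2543]), (-89.9, [0.5585, 0.2454])]
scene
[298.5 205. ] [281. 205.] [(-47.13, [0.7907, 0.5026]), (-47.13, [0.6444, 0.3529])]
[279.5 213.2] [280.3 238.2] [(-133.59, [0.6433, 0.3949]), (-133.59, [0.5141, 0.2576])]
[272.5 242.2] [248.5 252. ] [(-1.86, [0.4946, 0.3209]), (-1.86, [0.3826, 0.1923])]
[241.7 257.5] [272.8 270.3] [(-89.49, [0.4139, 0.2483]), (-89.49, [0.3114, 0.1281])]
[272.8 270.3] [316.2 249.5] [(-0.36, [0.5014, 0.1906]), (-0.36, [0.3887, 0.077])]
[312.7 245.5] [311.2 224. ] [(-135.4, [0.6641, 0.2757]), (-135.4, [0.5325, 0.1523])]
[311.2 224. ] [294.  217.7] [(-90.22, [0.7191, 0.37]), (-90.22, [0.5811, 0.2357])]
```

Call:
move_arm:
  commands:
    - {"hand":1,"travel":[0,2.5,0],"twist":[0,0,0]}
    - {"hand":1,"travel":[0,2.4,0],"twist":[0,0,0]}
    - {"hand":1,"travel":[0,0,2],"twist":[0,0,0]}
    - {"hand":1,"travel":[0,0,2.5],"twist":[0,0,0]}
    - {"hand":1,"travel":[0,0,2.5],"twist":[0,0,0]}

```text
time: 7.43
position: [0.4833, 0.2539, 0.0815]
tool_rot: [0.001, 1.0, 0.0, 0.001]
ft_force: [0.3, 0.3, -1.9]
grip_width: 0.0178
grip_force: 45.0
```

Call:
move_arm:
  commands:
    - {"hand":1,"travel":[0,0,2],"twist":[0,0,0]}
    - {"hand":1,"travel":[0,0,1.7],"twist":[0,0,0]}
    - {"hand":1,"travel":[0,0,1.0],"twist":[0,0,0]}
    - {"hand":1,"travel":[0,0,0.4],"twist":[0,0,0]}
    - {"hand":1,"travel":[0,0,0],"twist":[0,0,0]}

```text
time: 7.85
position: [0.4823, 0.2535, 0.0299]
tool_rot: [0.001, 1.0, -0.0, -0.001]
ft_force: [-0.3, 0.3, -1.5]
grip_width: 0.0174
grip_force: 45.0
```

Call:
move_arm:
  commands:
    - {"hand":1,"travel":[0,0,0],"twist":[0,0,0]}
    - {"hand":1,"travel":[0,0,0.1],"twist":[0,0,0]}
    - {"hand":1,"travel":[0,0,0.1],"twist":[0,0,0]}
    - {"hand":1,"travel":[0,0,0],"twist":[0,0,0]}
    - {"hand":1,"travel":[0,0,0],"twist":[0,0,0]}

```text
time: 8.27
position: [0.4826, 0.2543, 0.0291]
tool_rot: [0.0, 1.0, 0.0, 0.0]
ft_force: [0.5, -0.1, -2.0]
grip_width: 0.0174
grip_force: 45.0
```

Call:
move_arm:
  commands:
    - {"hand":1,"travel":[0,0,0.1],"twist":[0,0,0]}
    - {"hand":1,"travel":[0,0,0.1],"twist":[0,0,0]}
    - {"hand":1,"travel":[0,0,0.1],"twist":[0,0,0]}
    - {"hand":1,"travel":[0,0,0],"twist":[0,0,0]}
    - {"hand":1,"travel":[0,0,0],"twist":[0,0,0]}

```text
time: 8.68
position: [0.4822, 0.2541, 0.0254]
tool_rot: [0.0, 1.0, -0.0, -0.0]
ft_force: [0.4, -0.2, -1.7]
grip_width: 0.0179
grip_force: 45.0
```

Call:
move_arm:
  commands:
    - {"hand":1,"travel":[0,0,0.1],"twist":[0,0,0]}
    - {"hand":1,"travel":[0,0,0],"twist":[0,0,0]}
    - {"hand":1,"travel":[0,0,0],"twist":[0,0,0]}

```text
time: 8.93
position: [0.4823, 0.2542, 0.0245]
tool_rot: [0.0, 1.0, -0.0, -0.0]
ft_force: [0.3, -0.7, -2.5]
grip_width: 0.0176
grip_force: 45.0
```

Call:
move_arm:
  commands:
    - {"hand":1,"travel":[0,0,0.1],"twist":[0,0,0]}
    - {"hand":1,"travel":[0,0,0],"twist":[0,0,0]}
    - {"hand":1,"travel":[0,0,0],"twist":[0,0,0]}

```text
time: 9.18
position: [0.4823, 0.2541, 0.0235]
tool_rot: [0.0, 1.0, -0.0, -0.0]
ft_force: [-0.1, -0.6, -2.7]
grip_width: 0.0177
grip_force: 45.0
```

Call:
move_arm:
  commands:
    - {"hand":1,"travel":[0,0,0.05],"twist":[0,0,0]}
    - {"hand":1,"travel":[0,0,0],"twist":[0,0,0]}
    - {"hand":1,"travel":[0,0,0],"twist":[0,0,0]}

```text
time: 9.43
position: [0.4823, 0.2542, 0.023]
tool_rot: [0.0, 1.0, -0.0, -0.0]
ft_force: [0.0, -0.9, -2.1]
grip_width: 0.0176
grip_force: 45.0
```

Call:
move_arm:
  commands:
    - {"hand":1,"travel":[0,0,0.05],"twist":[0,0,0]}
    - {"hand":1,"travel":[0,0,0],"twist":[0,0,0]}
    - {"hand":1,"travel":[0,0,0],"twist":[0,0,0]}

```text
time: 9.68
position: [0.4824, 0.2542, 0.0227]
tool_rot: [0.0, 1.0, 0.0, 0.0]
ft_force: [-0.3, -0.3, -0.1]
grip_width: 0.0178
grip_force: 45.0
```

Call:
move_arm:
  commands:
    - {"hand":1,"travel":[0,0,0.05],"twist":[0,0,0]}
    - {"hand":1,"travel":[0,0,0],"twist":[0,0,0]}
    - {"hand":1,"travel":[0,0,0],"twist":[0,0,0]}

```text
time: 9.93
position: [0.4824, 0.2542, 0.0227]
tool_rot: [0.0, 1.0, 0.0, 0.0]
ft_force: [-1.8, -0.7, 5.1]
grip_width: 0.0177
grip_force: 45.0
```

Call:
move_arm:
  commands:
    - {"hand":1,"travel":[-0.3,0,0],"twist":[0,0,0]}
    - {"hand":1,"travel":[-0.4,0,0],"twist":[0,0,0]}
    - {"hand":1,"travel":[-0.4,0,0],"twist":[0,0,0]}
    - {"hand":1,"travel":[-0.3,0,0],"twist":[0,0,0]}
    - {"hand":1,"travel":[0,0,0],"twist":[0,0,0]}

```text
time: 10.35
position: [0.4969, 0.2543, 0.0227]
tool_rot: [0.0, 1.0, 0.0, 0.001]
ft_force: [-0.9, -1.5, 6.9]
grip_width: 0.0177
grip_force: 45.0
```

Call:
move_arm:
  commands:
    - {"hand":1,"travel":[-0.1,0,0],"twist":[0,0,0]}
    - {"hand":1,"travel":[-0.1,0,0],"twist":[0,0,0]}
    - {"hand":1,"travel":[0,0,0],"twist":[0,0,0]}

```text
time: 10.6
position: [0.4978, 0.2543, 0.0227]
tool_rot: [0.0, 1.0, 0.0, -0.0]
ft_force: [-1.9, 0.5, 6.5]
grip_width: 0.0175
grip_force: 45.0
```

Call:
move_arm:
  commands:
    - {"hand":1,"travel":[-0.1,0,0],"twist":[0,0,0]}
    - {"hand":1,"travel":[-0.05,0,0],"twist":[0,0,0]}
    - {"hand":1,"travel":[0,0,0],"twist":[0,0,0]}

```text
time: 10.85
position: [0.4992, 0.2542, 0.0227]
tool_rot: [0.0, 1.0, -0.0, -0.0]
ft_force: [-3.4, 0.3, 7.2]
grip_width: 0.0176
grip_force: 45.0
```

```bash
cat > s.py <<'E'
from rig import robot
import numpy as np
P=[]
for _ in range(8):
    robot.camera("scene");o=robot.get_obs();P.append(np.r_[o["position"],o["tool_rot"],o["ft_force"],o["moment"]])
m=np.mean(P,0);print("pos",m[:3].round(4),"rot",m[3:7].round(4),"F",m[7:10].round(2),"M",m[10:].round(3),o["time"])
E
python3 s.py
```

```text
pos [0.4992 0.2542 0.0227] rot [ 1.e-04  1.e+00 -0.e+00 -4.e-04] F [-2.69  0.05  6.64] M [ 0.042  0.45  -0.004] 11.25
```

Call:
move_arm:
  commands:
    - {"hand":1,"travel":[-0.1,0,0],"twist":[0,0,0]}
    - {"hand":1,"travel":[-0.05,0,0],"twist":[0,0,0]}
    - {"hand":1,"travel":[0,0,0],"twist":[0,0,0]}

```text
time: 11.5
position: [0.5006, 0.2542, 0.0227]
tool_rot: [0.0, 1.0, -0.0, -0.0]
ft_force: [-3.1, 0.4, 6.3]
grip_width: 0.0174
grip_force: 45.0
```

Call:
move_arm:
  commands:
    - {"hand":1,"travel":[-0.05,0,0],"twist":[0,0,0]}
    - {"hand":1,"travel":[0,0,0],"twist":[0,0,0]}
    - {"hand":1,"travel":[0,0,0],"twist":[0,0,0]}

```text
time: 11.75
position: [0.501, 0.2542, 0.0227]
tool_rot: [0.0, 1.0, -0.0, -0.001]
ft_force: [-3.6, 0.2, 7.6]
grip_width: 0.0178
grip_force: 45.0
```

```bash
python3 s.py
```

```text
pos [0.5011 0.2542 0.0227] rot [ 1.e-04  1.e+00 -0.e+00 -5.e-04] F [-2.82  0.01  6.84] M [ 0.032  0.442 -0.001] 12.15
```

Call:
move_arm:
  commands:
    - {"hand":1,"travel":[-0.05,0,0],"twist":[0,0,0]}
    - {"hand":1,"travel":[-0.05,0,0],"twist":[0,0,0]}
    - {"hand":1,"travel":[0,0,0],"twist":[0,0,0]}

```text
time: 12.4
position: [0.5021, 0.2542, 0.0227]
tool_rot: [0.0, 1.0, -0.0, -0.001]
ft_force: [-3.2, -0.2, 7.0]
grip_width: 0.0176
grip_force: 45.0
```

Call:
move_arm:
  commands:
    - {"hand":1,"travel":[-0.05,0,0],"twist":[0,0,0]}
    - {"hand":1,"travel":[0,0,0],"twist":[0,0,0]}
    - {"hand":1,"travel":[0,0,0],"twist":[0,0,0]}

```text
time: 12.65
position: [0.5022, 0.2542, 0.0227]
tool_rot: [0.0, 1.0, -0.0, -0.001]
ft_force: [-3.1, 0.6, 6.8]
grip_width: 0.0179
grip_force: 45.0
```

Call:
move_arm:
  commands:
    - {"hand":1,"travel":[-0.05,0,0],"twist":[0,0,0]}
    - {"hand":1,"travel":[0,0,0],"twist":[0,0,0]}
    - {"hand":1,"travel":[0,0,0],"twist":[0,0,0]}

```text
time: 12.9
position: [0.5022, 0.2542, 0.0227]
tool_rot: [0.0, 1.0, -0.0, -0.001]
ft_force: [-4.4, 0.6, 8.8]
grip_width: 0.018
grip_force: 45.0
```

```bash
python3 s.py
```

```text
pos [0.5022 0.2542 0.0227] rot [ 1.0e-04  1.0e+00 -1.0e-04 -1.3e-03] F [-4.09 -0.02  8.15] M [0.099 0.62  0.013] 13.3
```

Call:
move_arm:
  commands:
    - {"hand":1,"travel":[-0.1,0,0],"twist":[0,-0.1,0]}
    - {"hand":1,"travel":[0,0,0],"twist":[0,0,0]}
    - {"hand":1,"travel":[0,0,0],"twist":[0,0,0]}

```text
time: 13.55
position: [0.5023, 0.2542, 0.0227]
tool_rot: [0.0, 1.0, -0.0, -0.001]
ft_force: [-5.7, -0.4, 10.2]
grip_width: 0.0175
grip_force: 45.0
```

```bash
python3 s.py
```

```text
pos [0.5023 0.2542 0.0227] rot [ 2.0e-04  1.0e+00 -3.0e-04 -1.4e-03] F [-5.71  0.75  9.25] M [0.163 0.871 0.023] 13.95
```

Call:
move_arm:
  commands:
    - {"hand":1,"travel":[-0.1,0,-0.02],"twist":[0,-0.15,0]}
    - {"hand":1,"travel":[-0.1,0,0],"twist":[0,0,0]}
    - {"hand":1,"travel":[0,0,0],"twist":[0,0,0]}

```text
time: 14.2
position: [0.5023, 0.2542, 0.0227]
tool_rot: [0.0, 1.0, -0.001, -0.002]
ft_force: [-7.9, 1.0, 11.6]
grip_width: 0.0174
grip_force: 45.0
```

```bash
python3 s.py
```

```text
pos [0.5023 0.2542 0.0227] rot [ 2.0e-04  1.0e+00 -5.0e-04 -2.1e-03] F [-8.43  1.58 10.62] M [0.364 1.266 0.019] 14.6
```

Call:
move_arm:
  commands:
    - {"hand":1,"travel":[-0.05,0.05,-0.05],"twist":[0,-0.4,0]}
    - {"hand":1,"travel":[0,0,0],"twist":[0,0,0]}
    - {"hand":1,"travel":[0,0,0],"twist":[0,0,0]}

```text
time: 14.85
position: [0.5023, 0.2542, 0.0227]
tool_rot: [0.0, 1.0, -0.001, 0.001]
ft_force: [-9.2, 0.0, 8.4]
grip_width: 0.0176
grip_force: 45.0
```

```bash
python3 s.py
```

```text
pos [0.5023 0.2542 0.0227] rot [ 2.e-04  1.e+00 -9.e-04  7.e-04] F [-7.86  0.2   8.52] M [0.159 1.39  0.013] 15.25
```

Call:
move_arm:
  commands:
    - {"hand":1,"travel":[-0.15,0.02,-0.03],"twist":[-0.1,0,0]}
    - {"hand":1,"travel":[0,0,0],"twist":[0,0,0]}
    - {"hand":1,"travel":[0,0,0],"twist":[0,0,0]}

```text
time: 15.5
position: [0.5023, 0.2542, 0.0227]
tool_rot: [0.0, 1.0, -0.0, -0.001]
ft_force: [-9.6, 1.3, 7.6]
grip_width: 0.0176
grip_force: 45.0
```

```bash
python3 s.py
```

```text
pos [0.5023 0.2542 0.0227] rot [ 1.e-04  1.e+00 -4.e-04 -8.e-04] F [-10.16   0.36   8.29] M [0.149 1.598 0.043] 15.9
```

Call:
move_arm:
  commands:
    - {"hand":1,"travel":[-0.03,0,0],"twist":[0,-0.1,0]}
    - {"hand":1,"travel":[0,0,0],"twist":[0,0,0]}
    - {"hand":1,"travel":[0,0,0],"twist":[0,0,0]}
    - {"hand":1,"travel":[0,0,0],"twist":[0,0,0]}
    - {"hand":1,"travel":[0,0,0],"twist":[0,0,0]}

```text
time: 16.32
position: [0.5023, 0.2542, 0.0227]
tool_rot: [0.0, 1.0, -0.0, -0.0]
ft_force: [-10.0, 1.0, 9.4]
grip_width: 0.0177
grip_force: 45.0
```

```bash
python3 s.py; python3 s.py; python3 - <<'E'
from rig import robot
import cv2
c=robot.camera("scene")
cv2.imwrite("pics/f.png",cv2.resize(c["frame"][190:290,230:350,::-1],None,fx=5,fy=5,interpolation=cv2.INTER_CUBIC))
E
```

```text
pos [0.5023 0.2542 0.0227] rot [ 1.e-04  1.e+00 -4.e-04 -3.e-04] F [-10.2    0.28   8.93] M [0.16  1.696 0.036] 16.7167
pos [0.5023 0.2542 0.0227] rot [ 1.e-04  1.e+00 -4.e-04 -3.e-04] F [-10.23   0.5    9.27] M [0.165 1.709 0.02 ] 17.1167
```

View pics/f.png

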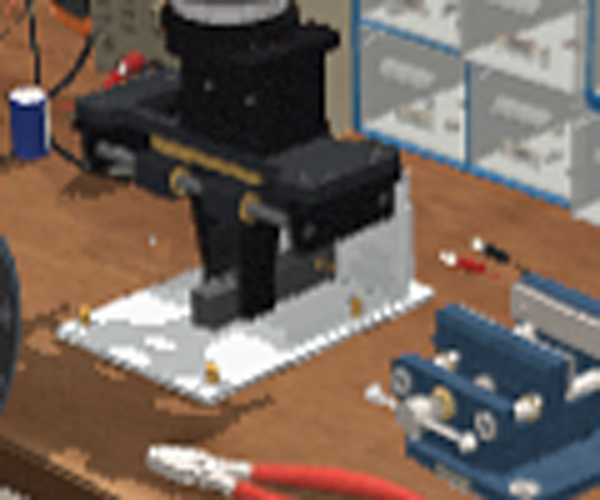

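The picture shows the stock lying on the plate at crop (260,290), with the blade end against the panel at about (330,260). The forces hold steady at about 10 N into the panel and about 11 N down on the plate, so I'll hand in.

```bash
python3 -c "
from rig import robot
print(robot.hand_in())"
```

```text
the job is handed in; nothing more can be done
None
```

I handed the job in with the square still gripped in the inside corner, pressed about 11 N down on the plate and 10 N against the panel, and within about 0.1° of its upright, panel-aligned pose by the arm's readings; the result of the judging was not shown.

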